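# Seal the culture jars by their lid vents

## Task

The three culture jars have been filled with gas and must be sealed, the one with the least gas first: with the fingertips gently press the steel vent plunger on each jar's lid fully down, first on the shortest jar, then on the medium one, last on the tallest. Finish each before starting the next; do not lift, carry or shift the jars, and leave everything else on the bench alone.

Things in the scene. Friction and masses are not known exactly. Their poses are not given: they have to be found in the camera images.
- jar_short: the short culture jar, loose: clear pot 84 mm dia under a blue lid 92 mm dia, 85 mm from table to the lid's top; origin at the centre of its underside, z up. In the middle of the lid sits a fixed low black clamp knob, 28 mm dia x 7 mm high; the vent plunger stands 27 mm from the jar's axis along the jar's +x. Jars stand upright at any yaw, any jar in any of three places
- vent_short (a joint): travel of the short jar's vent plunger: near 0 m = up (open; starts 0 to 0.0015), 0.010 m = fully down (sealed) on a stop. Moves straight down at about 3 N and stays where it is left. Its head sits on a stiff spring (1 mm per 2 N, 8 mm at most), so it sinks 1.5 mm before the plunger moves; past the stop the force grows by 2 N per mm; press at 20 mm/s or slower, a fast push ends in a hard knock
- vent_short_top (a point): centre of the top face of the short jar's vent plunger, a steel button 18 mm dia; with the plunger up it stands 28 mm above the lid's top (113 mm above the table), fully down 18 mm above the lid; moves with the plunger
- jar_medium: the medium culture jar, loose: clear pot 100 mm dia under a blue lid 108 mm dia, 120 mm from table to the lid's top; origin at the centre of its underside, z up. In the middle of the lid sits a fixed low black clamp knob, 28 mm dia x 7 mm high; the vent plunger stands 27 mm from the jar's axis along the jar's +x. Jars stand upright at any yaw, any jar in any of three places
- vent_medium (a joint): travel of the medium jar's vent plunger: near 0 m = up (open; starts 0 to 0.0015), 0.010 m = fully down (sealed) on a stop. Moves straight down at about 3 N and stays where it is left. Its head sits on a stiff spring (1 mm per 2 N, 8 mm at most), so it sinks 1.5 mm before the plunger moves; past the stop the force grows by 2 N per mm; press at 20 mm/s or slower, a fast push ends in a hard knock
- vent_medium_top (a point): centre of the top face of the medium jar's vent plunger, a steel button 18 mm dia; with the plunger up it stands 28 mm above the lid's top (148 mm above the table), fully down 18 mm above the lid; moves with the plunger
- jar_tall: the tall culture jar, loose: clear pot 112 mm dia under a blue lid 120 mm dia, 155 mm from table to the lid's top; origin at the centre of its underside, z up. In the middle of the lid sits a fixed low black clamp knob, 28 mm dia x 7 mm high; the vent plunger stands 27 mm from the jar's axis along the jar's +x. Jars stand upright at any yaw, any jar in any of three places
- vent_tall (a joint): travel of the tall jar's vent plunger: near 0 m = up (open; starts 0 to 0.0015), 0.010 m = fully down (sealed) on a stop. Moves straight down at about 3 N and stays where it is left. Its head sits on a stiff spring (1 mm per 2 N, 8 mm at most), so it sinks 1.5 mm before the plunger moves; past the stop the force grows by 2 N per mm; press at 20 mm/s or slower, a fast push ends in a hard knock
- vent_tall_top (a point): centre of the top face of the tall jar's vent plunger, a steel button 18 mm dia; with the plunger up it stands 28 mm above the lid's top (183 mm above the table), fully down 18 mm above the lid; moves with the plunger
- vial: bystander: amber glass vial, 34 mm dia x 75 mm high, standing among the jars; origin at the centre of its underside; leave alone
- strip_tin: bystander: flat aluminium tin 55 mm x 30 mm x 22 mm high, among the jars; origin at the centre of its underside; leave alone
- dish_stack: bystander: stack of four culture dishes, 88 mm dia x 56 mm high, near the robot on the left; origin at the centre of its underside; leave alone
- tip_box: bystander: grey box with clear cover, 85 mm x 115 mm x 60 mm high, near the robot on the right; origin at the centre of its underside; leave alone
- beaker: bystander: glass beaker, 68 mm dia x 85 mm high, beyond the jars; origin at the centre of its underside; leave alone
- reagent_bottle: bystander: glass bottle, 66 mm dia x 135 mm high, beyond the jars; origin at the centre of its underside; leave alone
- spare_lid: bystander: spare blue jar lid lying flat with a low black knob and no vent, 116 mm dia x 22 mm high, beyond the jars; origin at the centre of its underside; leave alone

How it is judged:
On the way, in this order (a step that is already met when the one before it is completed fails the run):
1. the shortest jar's vent is down, the other two still up (value of joint vent_short above 0.0075 m and value of joint each of vent_medium, vent_tall below 0.004 m), for 0.1 s.
2. then the medium jar's vent is down too, the tallest's still up (value of joint each of vent_short, vent_medium above 0.0075 m and value of joint vent_tall below 0.004 m), for 0.1 s.
3. then the tallest jar's vent is down too (value of joint each of vent_short, vent_medium, vent_tall above 0.0075 m), for 0.1 s.
At the end, for the whole second after the job is handed in: All three vent plungers are down (more than 7.5 of their 10 mm), the jars stand upright and still within 20 mm of where they started, and the bystanders are within 20 mm of where they started (all of step 3 and distance of each of jar_short, jar_medium, jar_tall, vial, strip_tin, dish_stack, tip_box, beaker, reagent_bottle, spare_lid from where it was at the start of the episode below 0.02 m and angle between each of jar_short, jar_medium, jar_tall's own z axis and vertical below 0.05 rad and linear speed of each of jar_short, jar_medium, jar_tall below 0.01 m/s); the robot touches nothing.
It fails at once if a vent is pressed before the one that comes first in the order is down ((value of joint vent_medium above 0.004 m and value of joint vent_short below 0.0075 m) or (value of joint vent_tall above 0.004 m and value of joint vent_medium below 0.0075 m)).
It fails at once if a jar or its vent is pressed harder than 25 N (contact force between any of the arm, the fingers and jar_short above 25 N or contact force between any of the arm, the fingers and jar_medium above 25 N or contact force between any of the arm, the fingers and jar_tall above 25 N).
It fails at once if a jar is lifted more than 6 mm, tipped more than 9 degrees or shifted more than 20 mm (height (world z) of any of jar_short, jar_medium, jar_tall above 0.006 m or angle between any of jar_short, jar_medium, jar_tall's own z axis and vertical above 0.16 rad or distance of any of jar_short, jar_medium, jar_tall from where it was at the start of the episode above 0.02 m).
It fails at once if a bystander is moved more than 20 mm or tipped over (distance of any of vial, strip_tin, dish_stack, tip_box, beaker, reagent_bottle, spare_lid from where it was at the start of the episode above 0.02 m or angle between any of vial, strip_tin, dish_stack, tip_box, beaker, reagent_bottle, spare_lid's own z axis and vertical above 0.3 rad).
It also fails if it takes over 54 s, if anything falls off the work surface, if the arm or the gripper's body presses on something with over 40 N, if the wrist force passes 120 N, or if a joint passes its speed limit or range.

## Robot

A 7-joint arm with a two-finger parallel gripper is mounted at the origin on the work surface. World frame = base frame: x ahead of the robot, y to its left, z up, the work surface at z = 0. Lengths are in m, angles in rad, forces in N, time in s.
With the tool pointing down it reaches from about 0.425 to 0.925 m from the base axis. Payload 6.8 kg.
Tool frame: the origin (TCP) lies midway between the tips of the shut fingers; the grasp point (between the pads) lies 19 mm behind it (bot.pinch_z is the distance from the TCP to the grasp point, in m); z points along the fingers, y is the line along which they close (so a half turn about z gives the same grasp; the last joint's range is limited). The gripper opens to 85 mm and grips with 20 to 120 N. Pads are 22 mm wide; open, the fingers measure 114 mm over their backs; the gripper's body (76 mm by 85 mm) begins 54 mm behind the grasp point. The pads swing forward as they close: fully open they stand 13 mm farther back than shut.
Start: joints at [-1.454, 0.477, 0.022, 1.555, -0.011, 1.109, -0.083], TCP at [0.15, 0.658, 0.231] pointing down, gripper open.
Joint ranges: [-2.96, 2.96], [-0.34, 2.1], [-1.41, 1.46], [0.24, 2.44], [-1.37, 4.51], [0.17, 1.92], [-2.96, 2.96]. Speed limits (rad/s): [2.39, 2.39, 3.14, 3.14, 3.14, 3.14, 3.14].

## Interface

Orientations are given as a unit quaternion [w, x, y, z].
In Python, from station import bot, imaging gives the robot as it stands. The module is installed in compiled form; this text tells all that it offers.
- The arm moves only by the tool carry_out, never from a script. Its argument "targets" is a list of rows, each a list of 5 numbers: the shift along the tool's x, y, z in cm, then the turn about the tool's z in degrees, then the opening, from -1 (shut) to 1 (fully open). In form: [[x, y, z, yaw, gripper], ...]. A call has 1 to 12 rows; each row shifts and turns the commanded pose from where the row before left it, along the tool's axes as they then stand; what a row does not reach is not made up. A row lasts 1/10 s, in which the tool goes at most 50 mm and 8.59 degrees, less where a joint would pass 70% of its speed; a pose out of reach is approached as far as the arm can. A call is refused whole if a number of a shift passes 5 or a number of a turn 8.59, either way. A call with a gripper value outside its range is refused whole. The fingers move at their own pace and stop on an object; "force" is the grip in N (left out, the last holds). Time passes only in rows, so rows that do not move let the fingers close. It gives the time, the measured TCP pose, the force, the opening and the grip force at its end, in the units of the state.
- bot.get_obs(): the state, without advancing time (a new reading comes with each control period).
- imaging.read_camera(name): name is "scene" or "top" or "wrist"; returns the picture (384x512x3 uint8, red, green, blue); there is no depth.
- imaging.calibration(name): a dict with "fx", "fy", "cx", "cy" (pixels), "extrinsics" (4x4, takes a point from world to camera coordinates). Camera axes: x right, y up, looking along -z (the intrinsics and any distortion apply to the point x, -y, -z); pixel columns grow to the right and rows downward; lengths in m; the calibration is good to about 2 mm. The wrist camera is an equidistant fisheye: a pixel r from the principal point sees the ray r / f radians off the axis. A picture is of the moment at which its call begins: read the wrist's pose just before it. calibration takes no time and is no camera call; for the wrist camera it gives the pose at the moment of the call.
- bot.hand_in(): hands the job in; it is judged then, once.
The state is a dict: "t": time; "q": joint angles; "joint_vel": joint speeds; "joint_torque": joint torques, N m; "eef_pos": TCP position; "tool_rot": TCP orientation; "contact_force": force on the tool from outside, world axes, zero at the start; "torque": the same for the moment, N m; "gripper_width": opening from 0.0 (shut) to 1.0 (fully open); "grasp_force": force on a finger pad.
Only numpy, scipy, OpenCV 4.12 (cv2) and the standard library are available. Lean on these libraries where they do the work, as an engineer would, in place of code of your own. Each camera call takes 0.05 s, during which the arm holds its last target. There are 200 camera calls.

## Working session

There is one attempt and no reset: what is moved stays moved. The work goes in short steps, Python scripts to look and compute and a tool call to move; the robot and the scene stay as the last step left them, time stands still between calls to the robot, and variables do not carry over. Pictures are saved under pics/ and viewed, at most 10 in all, crops included, and the job is handed in when it is done.

Besides the shell and the picture viewer there is one more tool, called after "Request:" as name([rows], argument=value, ...), one row to a line, values as JSON. carry_out: Moves the arm, as the interface text tells. Its arguments: {"type":"object","properties":{"targets":{"type":"array"},"force":{"type":"number"}},"required":["targets"]}

```bash
mkdir -p pics
python3 - <<'E'
from station import bot, imaging
import cv2,numpy as np
o=bot.get_obs();print(o['t'],o['eef_pos'],o['tool_rot'],o['gripper_width'])
for n in ("scene","top"):
    im=imaging.read_camera(n);cv2.imwrite(f"pics/{n}0.png",im[...,::-1])
    c=imaging.calibration(n);print(n,c)
E
```

```text
0.0 [0.15033412 0.65742524 0.23030652] [-4.80480654e-05  1.12138865e-01  9.93692110e-01 -9.29252016e-04] 0.9959031213800081
scene {'fx': 449.2527165586587, 'fy': 449.2527165586587, 'cx': 248.9980436311391, 'cy': 188.8533249214105, 'extrinsics': array([[-0.4592652 ,  0.88819232,  0.01377929,  0.26420361],
       [-0.71490945, -0.37878233,  0.5877316 ,  0.32011495],
       [ 0.52723805,  0.26007373,  0.80893862, -1.44252255],
       [ 0.        ,  0.        ,  0.        ,  1.        ]])}
top {'fx': 435.7458399535474, 'fy': 435.7458399535474, 'cx': 266.54843427646745, 'cy': 188.384255798432, 'extrinsics': array([[ 0.02679519, -0.99934444,  0.02434552, -0.02762155],
       [ 0.9905522 ,  0.02982035,  0.13385475, -0.56097249],
       [-0.13449299,  0.02052885,  0.99070187, -1.02106162],
       [ 0.        ,  0.        ,  0.        ,  1.        ]])}
```

View pics/scene0.png

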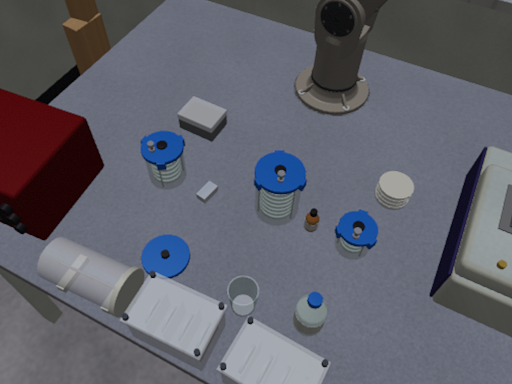

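View pics/top0.png

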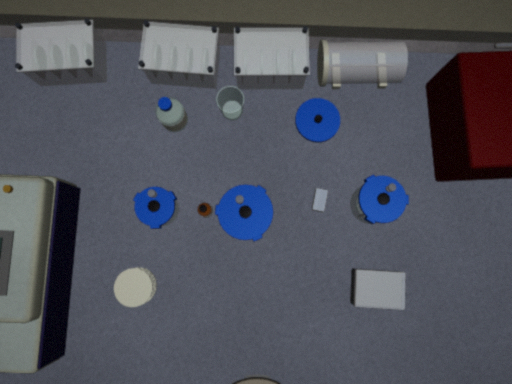

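The scene view shows three vented blue lids at about (163,150), (280,175) and (357,230). The top view has the same lids at (383,199), (245,211) and (155,206), with steel buttons at about (393,188), (239,199) and (152,192). The vial, tin and dish stack lie between and near them. The arm is out of the top view on the left. Next I measure the buttons by masks in both views.

```bash
cat > h.py <<'E'
import numpy as np,cv2
def ray(c,u,v):
    E=c['extrinsics'];R=E[:3,:3];o=-R.T@E[:3,3]
    d=R.T@np.array([(u-c['cx'])/c['fx'],-(v-c['cy'])/c['fy'],-1]);return o,d/np.linalg.norm(d)
def plane(c,u,v,z):
    o,d=ray(c,u,v);return o+d*(z-o[2])/d[2]
def tri(c1,p1,c2,p2):
    o1,d1=ray(c1,*p1);o2,d2=ray(c2,*p2)
    s=np.linalg.lstsq(np.c_[d1,-d2],o2-o1,rcond=None)[0]
    a,b=o1+d1*s[0],o2+d2*s[1];return (a+b)/2,np.linalg.norm(a-b)
E
python3 - <<'E'
from station import imaging
from h import *
g={'short':((155,206),(152,192),(357,230),(357,232)),'245':((245,211),(239,199),(280,175),(281,175)),'383':((383,199),(393,188),(163,150),(151,145))}
S=imaging.calibration('scene');T=imaging.calibration('top')
si=cv2.imread('pics/scene0.png');ti=cv2.imread('pics/top0.png')
def button(im,p):
    h=cv2.cvtColor(im,cv2.COLOR_BGR2HSV);m=((h[...,1]<120)&(h[...,2]>85)).astype(np.uint8)
    n,l,st,ce=cv2.connectedComponentsWithStats(m);
    return sorted([(np.hypot(*(ce[i]-p)),st[i][4],ce[i].round(1),st[i][:4].tolist()) for i in range(1,n) if 12<st[i][4]<300],key=lambda a:a[0])[:2]
hh=cv2.cvtColor(ti,cv2.COLOR_BGR2HSV);bl=((hh[...,0]>105)&(hh[...,0]<130)&(hh[...,1]>150)&(hh[...,2]>90)).astype(np.uint8)
bl=cv2.morphologyEx(bl,cv2.MORPH_CLOSE,np.ones((17,17)))
bl=cv2.morphologyEx(bl,cv2.MORPH_OPEN,cv2.getStructuringElement(2,(25,25)))
cs=cv2.findContours(bl,0,2)[0]
for k,(lc,b,sl,sb) in g.items():
    for im,p in((ti,b),(si,sb)): print(k,p,button(im,p))
for c in cs:
    (x,y),(a,b),_=cv2.fitEllipse(c)
    print('lid',round(x),round(y),'dia',a,b,[ (z,plane(T,x,y,z).round(3), round(np.linalg.norm(plane(T,x,y,z)-ray(T,x,y)[0])*(a+b)/2/T['fx'],4)) for z in(.085,.12,.155)])
from station import bot
tiles=[cv2.resize(im[int(p[1])-20:int(p[1])+20,int(p[0])-25:int(p[0])+25],(250,200),interpolation=0) for j,im in((1,ti),(3,si)) for p in [v[j] for v in g.values()]]
cv2.imwrite('pics/tiles.png',np.vstack([np.hstack(tiles[:3]),np.hstack(tiles[3:])]))
for p in((135,287),(70,180),(70,370),(45,180)): print(p,plane(T,*p,.05).round(3),plane(T,*p,.2).round(3))
E
```

```text
short (152, 192) [(np.float64(0.9976099911510687), np.int32(48), array([151.5, 192.9]), [148, 189, 9, 8]), (np.float64(87.46178602018617), np.int32(51), array([239.2, 199.1]), [236, 195, 8, 9])]
short (357, 232) [(np.float64(1.9410012422217289), np.int32(46), array([357.5, 230.1]), [354, 227, 8, 7]), (np.float64(4.029324641141726), np.int32(19), array([355.4, 235.7]), [352, 233, 8, 6])]
245 (239, 199) [(np.float64(0.1860163329510917), np.int32(51), array([239.2, 199.1]), [236, 195, 8, 9]), (np.float64(87.69333056563904), np.int32(48), array([151.5, 192.9]), [148, 189, 9, 8])]
245 (281, 175) [(np.float64(2.3601471955326243), np.int32(42), array([281.1, 172.6]), [278, 170, 8, 7]), (np.float64(4.109984830707043), np.int32(18), array([280.1, 179. ]), [277, 177, 7, 5])]
383 (393, 188) [(np.float64(2.1284215575103027), np.int32(54), array([391.1, 187.1]), [386, 183, 10, 9]), (np.float64(39.917696576831666), np.int32(20), array([358.6, 208.2]), [357, 204, 5, 9])]
383 (151, 145) [(np.float64(2.3127030101851487), np.int32(31), array([149.8, 143. ]), [147, 141, 7, 5]), (np.float64(3.9693268390
[... 499 characters left out ...]
), np.float64(0.1177))]
lid 382 199 dia 45.85507583618164 47.58287048339844 [(0.085, array([ 0.539, -0.281,  0.085]), np.float64(0.1126)), (0.12, array([ 0.534, -0.27 ,  0.12 ]), np.float64(0.1087)), (0.155, array([ 0.53 , -0.26 ,  0.155]), np.float64(0.1048))]
lid 317 120 dia 42.72297668457031 43.78377914428711 [(0.085, array([ 0.724, -0.127,  0.085]), np.float64(0.1049)), (0.12, array([ 0.713, -0.122,  0.12 ]), np.float64(0.1012)), (0.155, array([ 0.703, -0.118,  0.155]), np.float64(0.0976))]
(135, 287) [0.32  0.287 0.05 ] [0.335 0.247 0.2  ]
(70, 180) [0.566 0.457 0.05 ] [0.545 0.393 0.2  ]
(70, 370) [0.134 0.42  0.05 ] [0.175 0.361 0.2  ]
(45, 180) [0.564 0.516 0.05 ] [0.543 0.443 0.2  ]
```

View pics/tiles.png

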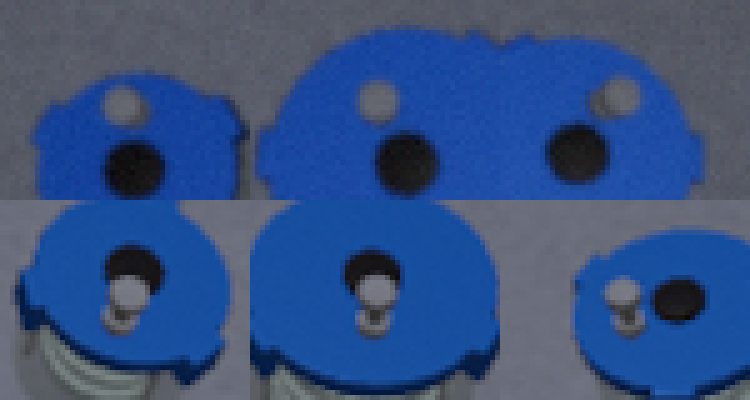

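All lid diameters match their heights: short is on the left, tall in the middle, medium on the right. The tiles give the head centres in top and scene views. Now I triangulate them and check for obstacles on the way.

Run:
```python
from station import imaging,bot
from h import *
from scipy.spatial.transform import Rotation as Ro
S=imaging.calibration('scene');T=imaging.calibration('top')
B={'short':((151.1,192.5),(357.4,230),.113,(.507,.246)),'medium':((391.9,186.8),(149.9,142.9),.148,(.534,-.270)),'tall':((239,198.8),(281,172.7),.183,(.494,.036))}
o=bot.get_obs();q=o['tool_rot'];R=Ro.from_quat([q[1],q[2],q[3],q[0]]).as_matrix();print(R.round(3))
for k,(a,b,z,lid) in B.items():
    p,e=tri(T,a,S,b);pt=plane(T,*a,z);ps=plane(S,*b,z)
    print(k,'tri',p.round(4),'gap',e.round(4),'top',pt.round(4),'scene',ps.round(4),'r from lid',np.hypot(*(pt[:2]-lid)).round(4),'toolshift cm',(R.T@(p-o['eef_pos'])*100).round(2))
im=imaging.read_camera('wrist');cv2.imwrite('pics/w0.png',im[...,::-1])
```

```text
[[-0.975  0.223 -0.   ]
 [ 0.223  0.975 -0.002]
 [-0.    -0.002 -1.   ]]
short tri [0.5344 0.2498 0.1096] gap 0.0017 top [0.5343 0.2482 0.113 ] scene [0.5364 0.2507 0.113 ] r from lid 0.0274 toolshift cm [-46.53 -31.16  12.14]
medium tri [ 0.559  -0.2853  0.1438] gap 0.0001 top [ 0.5584 -0.2841  0.148 ] scene [ 0.5617 -0.2825  0.148 ] r from lid 0.0282 toolshift cm [-60.85 -82.79   8.8 ]
tall tri [0.5185 0.0486 0.1793] gap 0.0006 top [0.5182 0.0482 0.183 ] scene [0.5211 0.0499 0.183 ] r from lid 0.0271 toolshift cm [-49.46 -51.14   5.2 ]
```

View pics/w0.png

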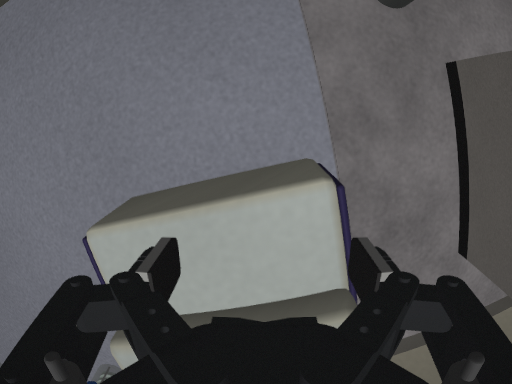

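The wrist view shows the white-topped machine right below and between the open fingers (about (90–350, 160–320)). I go straight up first, shutting the fingers on the way, then across.

Request:
carry_out([
  [0,0,-4,0,1],
  [0,0,-4,0,1],
  [0,0,-4,0,1],
  [0,0,-4,0,-1],
  [-3,-2,0,0,-1],
  [-4,-2.7,0,0,-1],
  [-4,-2.7,0,0,-1],
  [-4,-2.7,0,0,-1],
  [-4,-2.7,0,0,-1],
  [-4,-2.7,0,0,-1],
  [-4,-2.7,0,0,-1],
  [-4,-2.7,0,0,-1],
])

```text
t: 1.35
eef_pos: [0.407, 0.3834, 0.3912]
tool_rot: [-0.0, 0.112, 0.994, 0.0]
contact_force: [0.8, 1.2, 0.0]
gripper_width: 0.003
grasp_force: 0.0
```

Request:
carry_out([
  [-4,-2.6,0,0,-1],
  [-4,-2.6,0,0,-1],
  [-4,-2.6,3,0,-1],
  [-3,-2.2,4,0,-1],
  [0,0,4,0,-1],
  [0,0,4,0,-1],
  [0,0,4,0,-1],
  [0,0,2,0,-1],
  [0,0,0,0,-1],
  [0,0,0,0,-1],
])

```text
t: 2.35
eef_pos: [0.5245, 0.2606, 0.1885]
tool_rot: [0.0, 0.112, 0.994, -0.0]
contact_force: [0.3, 0.6, 1.3]
gripper_width: -0.002
grasp_force: 0.0
```

```bash
cat > look.py <<'E'
import sys
from station import imaging,bot
from h import *
from scipy.spatial.transform import Rotation as Ro
tag,tx,ty,tz=sys.argv[1],*map(float,sys.argv[2:5])
o=bot.get_obs();q=o['tool_rot'];R=Ro.from_quat([q[1],q[2],q[3],q[0]]).as_matrix()
print(o['t'],o['eef_pos'].round(4),o['contact_force'].round(2),'shift cm to button',(R.T@(np.array([tx,ty,tz])-o['eef_pos'])*100).round(2))
out=[]
for n in('scene','top'):
    c=imaging.calibration(n);im=imaging.read_camera(n)[...,::-1]
    E=c['extrinsics'];p=E[:3,:3]@np.array([tx,ty,tz])+E[:3,3]
    u,v=int(c['cx']-c['fx']*p[0]/p[2]),int(c['cy']+c['fy']*p[1]/p[2]);print(n,u,v)
    im=cv2.copyMakeBorder(np.ascontiguousarray(im),60,60,60,60,cv2.BORDER_CONSTANT)
    out.append(cv2.resize(im[v+60-45:v+60+45,u+60-40:u+60+40],(400,450),interpolation=0))
cv2.imwrite(f'pics/{tag}.png',np.hstack(out))
E
python3 look.py s1 .5344 .249 .113
```

```text
2.35 [0.5245 0.2606 0.1885] [0.27 0.61 1.34] shift cm to button [-1.23 -0.9   7.55]
scene 356 229
top 150 192
```

View pics/s1.png

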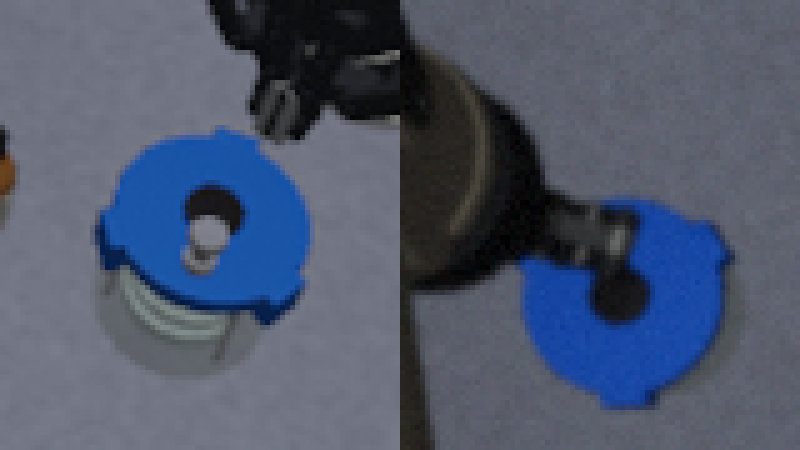

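The crop shows the shut fingers above and behind the short jar, tip at scene pixel ≈(371,211), with the button at (357,230) still uncovered. I centre over the button and come down to about 12 mm above it.

Request:
carry_out([
  [-0.6,-0.45,1,0,-1],
  [-0.6,-0.45,1,0,-1],
  [0,0,1.5,0,-1],
  [0,0,1.5,0,-1],
  [0,0,1.2,0,-1],
  [0,0,0,0,-1],
  [0,0,0,0,-1],
])

```text
t: 3.15
eef_pos: [0.5337, 0.2491, 0.1256]
tool_rot: [-0.0, 0.112, 0.994, -0.0]
contact_force: [-0.6, -0.5, 0.8]
gripper_width: 0.0
grasp_force: 0.0
```

```bash
python3 look.py s2 .5344 .249 .113
```

```text
3.15 [0.5337 0.2491 0.1256] [-0.59 -0.53  0.78] shift cm to button [-0.08  0.    1.26]
scene 356 229
top 150 192
```

View pics/s2.png

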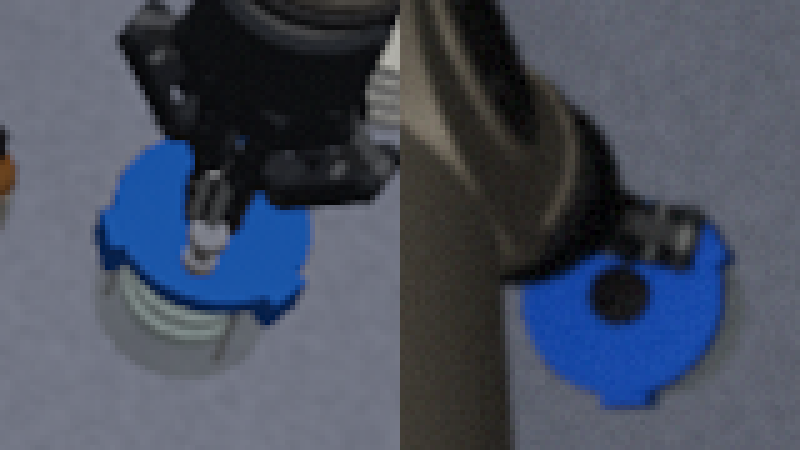

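The fingertips sit directly over the button head in the scene view (tip at crop (210,215), head at (208,235)). I close in slowly.

Request:
carry_out([
  [-0.05,0,0.15,0,-1],
  [0,0,0.15,0,-1],
  [0,0,0.15,0,-1],
  [0,0,0.15,0,-1],
  [0,0,0.15,0,-1],
  [0,0,0.15,0,-1],
  [0,0,0.15,0,-1],
  [0,0,0.15,0,-1],
  [0,0,0.15,0,-1],
  [0,0,0.15,0,-1],
  [0,0,0.15,0,-1],
])

```text
t: 4.35
eef_pos: [0.5344, 0.2489, 0.1097]
tool_rot: [-0.0, 0.112, 0.994, 0.0]
contact_force: [-0.9, -1.7, 3.5]
gripper_width: 0.007
grasp_force: 1.4
```

Request:
carry_out([
  [0,0,0.15,0,-1],
  [0,0,0.15,0,-1],
  [0,0,0.15,0,-1],
  [0,0,0.15,0,-1],
  [0,0,0.15,0,-1],
  [0,0,0.1,0,-1],
  [0,0,0.1,0,-1],
  [0,0,0,0,-1],
  [0,0,0,0,-1],
])

```text
t: 5.25
eef_pos: [0.5344, 0.249, 0.1003]
tool_rot: [0.0, 0.112, 0.994, 0.0]
contact_force: [-2.0, -0.9, 4.8]
gripper_width: 0.003
grasp_force: 2.8
```

Request:
carry_out([
  [0,0,0.1,0,-1],
  [0,0,0.1,0,-1],
  [0,0,0,0,-1],
  [0,0,0,0,-1],
])

```text
t: 5.65
eef_pos: [0.5349, 0.2491, 0.0991]
tool_rot: [0.0, 0.112, 0.994, 0.0]
contact_force: [-3.2, -1.6, 11.2]
gripper_width: -0.001
grasp_force: 5.5
```

The force rises steeply to 11 N at this depth, so the short plunger is on its stop. I lift straight up and cross above the tall jar to the medium one.

Request:
carry_out([
  [0,0,-1,0,-1],
  [0,0,-3,0,-1],
  [0,0,-4,0,-1],
  [0,0,-4,0,-1],
  [0,0,-4,0,-1],
  [0,0,-4,0,-1],
  [0,0,0,0,-1],
  [-1.1,-4,0,0,-1],
  [-1.1,-4,0,0,-1],
  [-1.1,-4,0,0,-1],
  [-1.1,-4,0,0,-1],
  [-1.1,-4,0,0,-1],
])

```text
t: 6.85
eef_pos: [0.5429, 0.04, 0.2975]
tool_rot: [-0.0, 0.112, 0.994, -0.0]
contact_force: [0.7, -0.7, -0.6]
gripper_width: -0.003
grasp_force: 0.0
```

Request:
carry_out([
  [-1.1,-4,0,0,-1],
  [-1.1,-4,0,0,-1],
  [-1.1,-4,0,0,-1],
  [-1.1,-4,0,0,-1],
  [-1.1,-4,0,0,-1],
  [-1.1,-4,0,0,-1],
  [-1.1,-4,0,0,-1],
  [-1.1,-3.4,0,0,-1],
  [0,0,0,0,-1],
  [0,0,0,0,-1],
])

```text
t: 7.85
eef_pos: [0.5586, -0.2846, 0.2971]
tool_rot: [-0.001, 0.113, 0.994, 0.0]
contact_force: [0.1, 0.5, -0.1]
gripper_width: -0.001
grasp_force: 0.0
```

```bash
python3 look.py m1 .559 -.2845 .148
python3 - <<'E'
from h import *
from station import imaging
# short button now, top view
im=imaging.read_camera('top')[...,::-1];T=imaging.calibration('top')
h=cv2.cvtColor(np.ascontiguousarray(im),cv2.COLOR_BGR2HSV);m=((h[...,1]<120)&(h[...,2]>85)).astype(np.uint8)
n,l,st,ce=cv2.connectedComponentsWithStats(m)
for p,z in(((151,193),.103),((239,199),.183)):
    i=1+np.argmin(np.hypot(*(ce[1:]-p).T));print(p,ce[i],st[i],plane(T,*ce[i],z))
E
```

```text
7.85 [ 0.5586 -0.2846  0.2971] [ 0.06  0.55 -0.11] shift cm to button [-0.06  0.02 14.91]
scene 149 141
top 392 186
(151, 193) [152.28888889 193.17777778] [149 190   8   7  45] [0.53399599 0.24783656 0.103     ]
(239, 199) [239.17647059 199.05882353] [236 195   8   9  51] [0.51768923 0.04779945 0.183     ]
```

The short button moved in the image as expected for fully down, and the jars have not shifted. I descend over the medium jar.

Request:
carry_out([
  [0,0,4,0,-1],
  [0,0,4,0,-1],
  [0,0,3,0,-1],
  [0,0,1.7,0,-1],
  [0,0,0.8,0,-1],
  [0,0,0,0,-1],
  [0,0,0,0,-1],
])

```text
t: 8.7
eef_pos: [0.56, -0.2838, 0.1641]
tool_rot: [0.001, 0.112, 0.994, -0.0]
contact_force: [-0.5, -1.2, -0.4]
gripper_width: 0.003
grasp_force: 0.0
```

```bash
python3 look.py m2 .559 -.2845 .148
```

```text
8.7 [ 0.56   -0.2838  0.1641] [-0.53 -1.16 -0.45] shift cm to button [ 0.08 -0.09  1.61]
scene 149 141
top 392 186
```

View pics/m2.png

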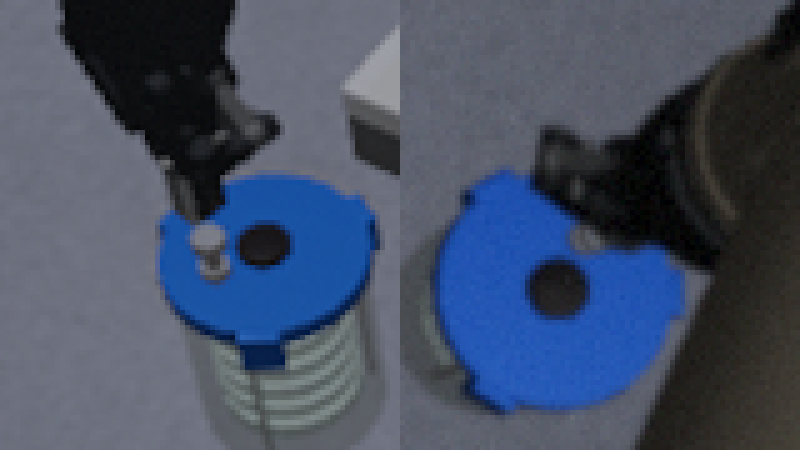

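The medium button is partly visible in both crops (scene head (208,237), tip about (197,213)), so there may be a few mm offset. I check against the projected TCP.

Run:
```python
from station import imaging,bot
from h import *
p0=np.array([.5595,-.2842,.1641]);im=cv2.imread('pics/m2.png')
for n,(u,v),off in(('scene',(149,141),0),('top',(392,186),400)):
    c=imaging.calibration(n);E=c['extrinsics']
    for p,col in((p0,(0,0,255)),(np.array([.559,-.2845,.148]),(0,255,0)),(p0+[.011,0,0],(0,255,255)),(p0-[.011,0,0],(0,255,255))):
        q=E[:3,:3]@p+E[:3,3];a,b=c['cx']-c['fx']*q[0]/q[2],c['cy']+c['fy']*q[1]/q[2]
        X,Y=int((a-u+40+.5)*5+off),int((b-v+45+.5)*5);print(n,X,Y);cv2.circle(im,(X,Y),3,col,-1)
cv2.imwrite('pics/m2b.png',im[130:330])
```

```text
scene 201 210
scene 206 231
scene 188 225
scene 214 195
top 613 223
top 602 230
top 613 198
top 614 249
```

View pics/m2b.png

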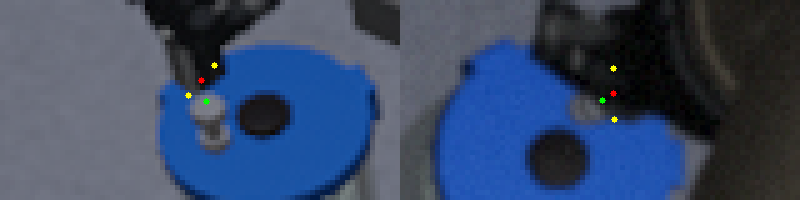

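The projected TCP (red) matches the fingertips in both views and is centred on the button within 1–2 mm. I press.

Request:
carry_out([
  [0,0,0.2,0,-1],
  [0,0,0.2,0,-1],
  [0,0,0.2,0,-1],
  [0,0,0.2,0,-1],
  [0,0,0.15,0,-1],
  [0,0,0.15,0,-1],
  [0,0,0.15,0,-1],
  [0,0,0.15,0,-1],
  [0,0,0.15,0,-1],
  [0,0,0.15,0,-1],
  [0,0,0.15,0,-1],
  [0,0,0.15,0,-1],
])

```text
t: 10.0
eef_pos: [0.5592, -0.284, 0.1432]
tool_rot: [0.0, 0.112, 0.994, 0.0]
contact_force: [-1.6, 1.0, 2.4]
gripper_width: 0.0
grasp_force: 1.4
```

Request:
carry_out([
  [0,0,0.15,0,-1],
  [0,0,0.15,0,-1],
  [0,0,0.15,0,-1],
  [0,0,0.1,0,-1],
  [0,0,0,0,-1],
  [0,0,0,0,-1],
])

```text
t: 10.6
eef_pos: [0.5592, -0.284, 0.1375]
tool_rot: [-0.0, 0.112, 0.994, -0.0]
contact_force: [-1.1, 1.1, 2.7]
gripper_width: 0.002
grasp_force: 1.2
```

Request:
carry_out([
  [0,0,0.1,0,-1],
  [0,0,0.1,0,-1],
  [0,0,0.1,0,-1],
  [0,0,0,0,-1],
  [0,0,0,0,-1],
])

```text
t: 11.1
eef_pos: [0.5593, -0.284, 0.1349]
tool_rot: [0.0, 0.112, 0.994, 0.0]
contact_force: [-1.7, 1.7, 5.6]
gripper_width: 0.004
grasp_force: 3.2
```

Request:
carry_out([
  [0,0,0.1,0,-1],
  [0,0,0.1,0,-1],
  [0,0,0,0,-1],
  [0,0,0,0,-1],
])

```text
t: 11.5
eef_pos: [0.5597, -0.2843, 0.1341]
tool_rot: [0.001, 0.112, 0.994, 0.0]
contact_force: [-3.4, 1.8, 13.4]
gripper_width: 0.002
grasp_force: 6.9
```

The force rises to 13 N, so the medium plunger is on its stop. I lift and move to the tall jar.

Request:
carry_out([
  [0,0,-1,0,-1],
  [0,0,-3,0,-1],
  [0,0,-4,0,-1],
  [0,0,-4,0,-1],
  [1.4,3.9,0,0,-1],
  [1.4,3.9,0,0,-1],
  [1.4,3.9,0,0,-1],
  [1.4,3.9,0,0,-1],
  [1.4,3.9,0,0,-1],
  [1.4,3.9,0,0,-1],
  [1.4,3.9,0,0,-1],
  [1.6,4.2,0,0,-1],
])

```text
t: 12.7
eef_pos: [0.5179, 0.0497, 0.2526]
tool_rot: [0.0, 0.113, 0.994, -0.0]
contact_force: [0.1, -0.2, 0.0]
gripper_width: -0.001
grasp_force: 0.0
```

Request:
carry_out([
  [0,0,1.5,0,-1],
  [0,0,1.5,0,-1],
  [0,0,1.5,0,-1],
  [0,0,0.5,0,-1],
  [0,0,0,0,-1],
  [0,0,0,0,-1],
])

```text
t: 13.3
eef_pos: [0.5186, 0.0484, 0.2031]
tool_rot: [0.0, 0.112, 0.994, 0.0]
contact_force: [-0.4, 0.9, -0.2]
gripper_width: -0.002
grasp_force: 0.0
```

```bash
python3 look.py t1 .5185 .0485 .183
```

```text
13.3 [0.5186 0.0484 0.2031] [-0.36  0.94 -0.23] shift cm to button [0.02 0.01 2.01]
scene 280 171
top 238 198
```

View pics/t1.png

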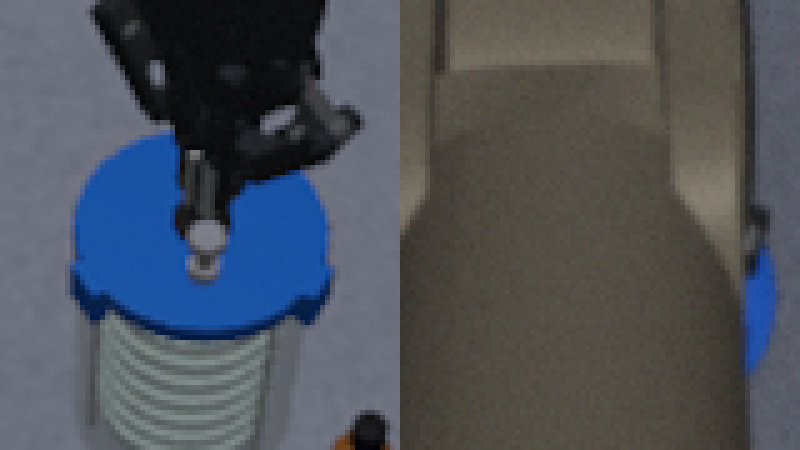

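The tip (about crop (203,212)) is right above the tall jar's button head (207,237), so I press.

Request:
carry_out([
  [0,0,0.2,0,-1],
  [0,0,0.2,0,-1],
  [0,0,0.2,0,-1],
  [0,0,0.2,0,-1],
  [0,0,0.2,0,-1],
  [0,0,0.2,0,-1],
  [0,0,0.2,0,-1],
  [0,0,0.2,0,-1],
  [0,0,0.15,0,-1],
  [0,0,0.15,0,-1],
  [0,0,0.15,0,-1],
  [0,0,0.15,0,-1],
])

```text
t: 14.6
eef_pos: [0.5183, 0.0485, 0.1806]
tool_rot: [0.0, 0.112, 0.994, 0.0]
contact_force: [-1.8, -0.4, 3.4]
gripper_width: 0.002
grasp_force: 1.4
```

Request:
carry_out([
  [0,0,0.15,0,-1],
  [0,0,0.15,0,-1],
  [0,0,0.15,0,-1],
  [0,0,0.15,0,-1],
  [0,0,0.15,0,-1],
  [0,0,0.15,0,-1],
  [0,0,0,0,-1],
  [0,0,0,0,-1],
])

```text
t: 15.4
eef_pos: [0.5183, 0.0485, 0.1716]
tool_rot: [0.0, 0.112, 0.994, 0.0]
contact_force: [-1.5, -0.5, 2.6]
gripper_width: 0.004
grasp_force: 1.5
```

Request:
carry_out([
  [0,0,0.1,0,-1],
  [0,0,0.1,0,-1],
  [0,0,0.1,0,-1],
  [0,0,0,0,-1],
  [0,0,0,0,-1],
])

```text
t: 15.9
eef_pos: [0.5184, 0.0485, 0.1691]
tool_rot: [0.0, 0.112, 0.994, 0.0]
contact_force: [-2.8, -0.6, 9.0]
gripper_width: 0.0
grasp_force: 4.4
```

9 N at 14 mm depth means the tall plunger is on its stop. I lift clear.

Request:
carry_out([
  [0,0,-1,0,-1],
  [0,0,-3,0,-1],
  [0,0,-4,0,-1],
  [0,0,-4,0,-1],
  [0,0,0,0,-1],
  [-4,0,0,0,-1],
  [-4,0,0,0,-1],
  [-4,0,0,0,-1],
  [0,0,0,0,-1],
  [0,0,0,0,-1],
])

```text
t: 16.9
eef_pos: [0.6351, 0.0213, 0.2872]
tool_rot: [-0.001, 0.113, 0.994, -0.001]
contact_force: [-0.8, 0.8, -0.3]
gripper_width: -0.001
grasp_force: 0.0
```

Run:
```python
from station import imaging,bot
from h import *
o=bot.get_obs();print(o['t'],o['eef_pos'],o['contact_force'])
im=np.ascontiguousarray(imaging.read_camera('scene')[...,::-1]);S=imaging.calibration('scene')
h=cv2.cvtColor(im,cv2.COLOR_BGR2HSV);m=((h[...,1]<120)&(h[...,2]>85)).astype(np.uint8)
n,l,st,ce=cv2.connectedComponentsWithStats(m)
for k,p,z in(('short',(357.4,230.1),.103),('medium',(149.8,143),.138),('tall',(281.1,172.6),.173)):
    i=1+np.argmin(np.hypot(*(ce[1:]-p).T));print(k,'was',p,'now',ce[i].round(1),st[i][4],plane(S,*ce[i],z).round(4))
cv2.imwrite('pics/end.png',im)
```

```text
16.9 [0.63513001 0.02130486 0.28722265] [-0.76767362  0.75177245 -0.31012101]
short was (357.4, 230.1) now [356.5 232.2] 46 [0.5362 0.2507 0.103 ]
medium was (149.8, 143) now [151.  146.5] 45 [ 0.5636 -0.28    0.138 ]
tall was (281.1, 172.6) now [280.5 176.2] 51 [0.5234 0.0505 0.173 ]
```

View pics/end.png

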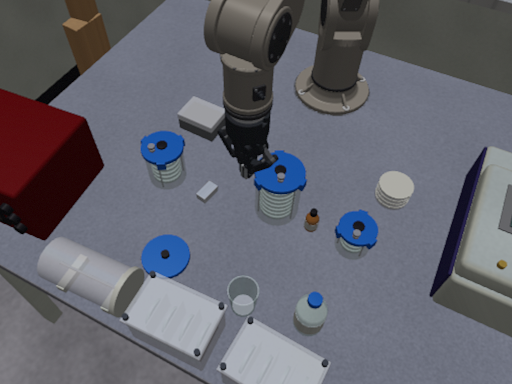

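All three buttons sit lower (2–3.5 px, at the sealed heights), and every jar and bystander is in place with the arm clear.

```bash
python3 -c "
from station import bot
print(bot.hand_in())"
```

```text
the job is handed in; nothing more can be done
None
```

I pressed all three vents down to their stops in order (short, medium, tall), saw no shift of the jars or bystanders, and handed the job in at about 17 s; the hand-in gave no verdict.

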